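# Put the pillow-block bearing away in the parts drawer

### The arm

A 6-joint arm with a two-finger parallel gripper is mounted at the origin on the work surface. World frame = base frame: x ahead of the robot, y to its left, z up, the work surface at z = 0. Lengths are in m, angles in rad, forces in N, time in s.
With the tool pointing down it reaches from about 0.35 to 0.775 m from the base axis. Payload 7.3 kg.
Tool frame: the origin (TCP) lies on the centre line of the jaws, within the pads' length; the fingertips stand 25 mm ahead of it and the grasp point (between the pads) lies 6 mm ahead of it; z points along the fingers, y is the direction in which the jaws open and shut (so a half turn about z gives the same grasp; the last joint's range is limited). The gripper opens to 92 mm and grips with 3 to 60 N. Pads are 19 mm wide; open, the fingers measure 130 mm over their backs; the gripper's body (75 mm by 190 mm) begins 47 mm behind the grasp point.
Start: joints at [-0.146, 0.342, 1.524, -0, 1.275, -0.146], TCP at [0.525, 0, 0.252] pointing down, gripper open.
Joint ranges: [-2.53, 2.53], [-0.77, 2.02], [0.04, 2.7], [-1, 4.14], [0.28, 2.66], [-3.11, 3.11]. Speed limits (rad/s): [2.57, 2.57, 3.14, 3.14, 3.14, 3.14].

### API

Orientations are given as [roll, pitch, yaw] about the fixed x, y, z axes, in that order (R = Rz(yaw) Ry(pitch) Rx(roll)).
In Python, from cell import telemetry, read_camera, workorder gives the robot as it stands.
- The arm moves only by the shell command python3 -m creep 'ROWS' [FORCE]. ROWS is JSON, one flat list of numbers, 5 for each row, row after row: the opening, from 0 (shut) to 1 (fully open), then the shift along the world's x, y, z in m, then the turn about the world's z in rad. A call has 1 to 12 rows; each row shifts and turns the pose as measured when the row begins; what a row does not reach is not made up. A row lasts 1/8 s, in which the tool goes at most 62.5 mm and 10.7 degrees, less where a joint would pass 70% of its speed; a pose out of reach is approached as far as the arm can. A call is refused whole if a number of a shift passes 0.0625 or a number of a turn 0.188, either way. A call with a gripper value outside its range is refused whole. The fingers move at their own pace and stop on an object; FORCE is the grip in N (left out, the last holds). Time passes only in rows, so rows that do not move let the fingers close. It gives the time, the measured TCP pose, the force and the opening at its end, in the units of the state.
- telemetry.observe(): the state, without advancing time (a new reading comes with each control period).
- read_camera(name): name is "scene" or "side" or "wrist"; returns a dict with "image" (400x640x3 uint8, red, green, blue), "fovy" (degrees; the focal length in pixels is half the picture's height over the tangent of half this angle, whatever the lens; pixels are square), "cx", "cy" (the principal point, pixels), "distortion" ([k1, k2, p1, p2, k3] as OpenCV has them; the pictures are not rectified), "R" (3x3) and "t" (3): a world point X has camera coordinates R X + t. Camera axes: x right, y down, z forward; pixel columns grow to the right and rows downward; lengths in m; the calibration is good to about 2 mm. A picture is of the moment at which its call begins. There is no depth.
- workorder.hand_in(): hands the job in, once; it reports no verdict.
The state is a dict: "time": time; "qpos": joint angles; "qvel": joint speeds; "joint_efforts": joint torques, N m; "tool_pos": TCP position; "tool_rot": TCP orientation; "contact_force": force on the tool from outside, world axes, zero at the start; "torque": the same for the moment, N m; "opening": finger opening in m.
Only numpy, scipy, OpenCV 4.12 (cv2) and the standard library are available. Lean on these libraries where they do the work, as an engineer would, in place of code of your own. Each camera call takes 0.05 s, during which the arm holds its last target.

### The job

Pick the pillow-block bearing (the long-footed one with the round housing standing across it) out of the parts lying on the bench, lower it into the open upper drawer of the grey drawer unit without dropping it, and leave it standing upright on its foot on the drawer's floor. Then slide the drawer fully shut.

Things in the scene. Friction and masses are not known exactly. Their poses are not given: they have to be found in the camera images.
- bearing_center (a point): Loose grey pillow-block bearing, 0.3-0.65 kg, upright, 54 mm high. Foot 110 x 32 x 12 mm, a bolt hole near each end; on its middle a round-topped housing 52 mm long, 32 wide, with a shaft hole in its flat sides. Grip across the 32 mm from above. Point: its centre, 27 mm above its underside; x along the foot, y across, z up. Not wanted: other steel parts, up to 70 mm high, centres 100+ mm from it.
- drawer (a joint): How far the upper drawer is out, in m: 0 fully shut; starts 0.16 to 0.19 open, stop at 0.20. It slides level along the unit's depth with about 2 to 4 N and stays where it is left.
- drawer_pull (a point): Centre of the front face of the upper drawer's pull, a steel bar 100 mm wide, 14 mm high, standing 18 mm out from the drawer's front panel (220 mm wide, top edge 16 mm above this point). Moves with the drawer, 106 mm above the bench; push here to shut. x points into the unit (the way the drawer shuts), z up. The lower drawer's like pull, 76 mm lower at the unit itself, stays shut.
- drawer_floor (a point): Point on the upper drawer's floor, moves with it: on the centre line, 75 mm behind the front's inner face, 49 mm above the bench. x into the unit, z up. Empty, inside 198 mm wide, 254 long; sides 54 mm high, front 73. Fixed grey unit 220 wide, 280 deep, 124 high covers all but the part drawn out: at 0.16, open from 75 mm before to 71 mm behind the point. Shut: 70 mm headroom.
Not all that is in view belongs to the job. What is shaped like the part that bears bearing_center but green or red is not meant.

How it is judged:
By the outcome, as a careful person would: the job done as asked, in the order asked, and still so for the second after the job is handed in, with the robot touching nothing.
It also fails if it takes over 51 s, if anything falls off the work surface, if the arm or the gripper's body presses on something with over 40 N, if the wrist force passes 120 N, or if a joint passes its speed limit or range.

## Working session

There is one attempt and no reset: what is moved stays moved. The work goes in short steps, Python scripts to look and compute and a shell command to move; the robot and the scene stay as the last step left them, time stands still between calls to the robot, and variables do not carry over. Pictures are saved under pics/ and viewed, and the job is handed in when it is done.

```bash
mkdir -p pics; ls; python3 - <<'E'
from cell import telemetry, read_camera
import cv2,numpy as np,pickle
s=telemetry.observe(); print(s)
d={}
for n in ["scene","side","wrist"]:
    c=read_camera(n); d[n]=c; cv2.imwrite(f"pics/{n}0.png",c["image"][:,:,::-1]); print(n,{k:np.round(v,4).tolist() for k,v in c.items() if k!="image"})
pickle.dump(d,open("c0.pkl","wb"))
E
```

```text
pics
{'time': 0.0, 'qpos': array([-1.46004499e-01,  3.42749801e-01,  1.52507368e+00, -1.28912418e-05,
        1.27538913e+00, -1.45995593e-01]), 'qvel': array([-0.00095864,  0.00093709,  0.0010443 , -0.00063573, -0.00046753,
        0.00032071]), 'joint_efforts': array([ 7.61924657e-04, -4.31245601e+01, -2.44219762e+01,  7.17750052e-02,
        5.59406646e-02, -1.04314388e-04]), 'tool_pos': array([5.24608505e-01, 7.38129835e-05, 2.51011107e-01]), 'tool_rot': array([-3.13998814e+00, -2.23471142e-04,  1.57079100e+00]), 'contact_force': array([ 0.91466906,  0.08605903, -0.92691357]), 'torque': array([0.0324173 , 0.02600727, 0.04178967]), 'opening': 0.09195045698539403}
scene {'fovy': 54.4997, 'cx': 321.7455, 'cy': 195.4623, 'distortion': [0.0123, 0.0, 0.0, 0.0, 0.0], 'R': [[-0.3651, 0.9309, 0.0093], [0.6992, 0.2808, -0.6575], [-0.6147, -0.2335, -0.7534]], 't': [0.3721, -0.276, 1.5503]}
side {'fovy': 44.5735, 'cx': 310.5775, 'cy': 198.0858, 'distortion': [-0.041, 0.0, 0.0, 0.0, 0.0], 'R': [[0.7667, -0.6416, 0.0223], [-0.3959, -0.4999, -0.7703], [0.5054, 0.5817, -0.6373]], 't': [-0.5308, 0.1941, 1.2267]}
wrist {'fovy': 63.6859, 'cx': 317.5789, 'cy': 200.5606, 'distortion': [0.0055, 0.0, 0.0, 0.0, 0.0], 'R': [[1.0, -0.0003, -0.0015], [0.0001, -0.9551, 0.2963], [-0.0015, -0.2963, -0.9551]], 't': [-0.5235, -0.0375, 0.392]}
```

View pics/scene0.png

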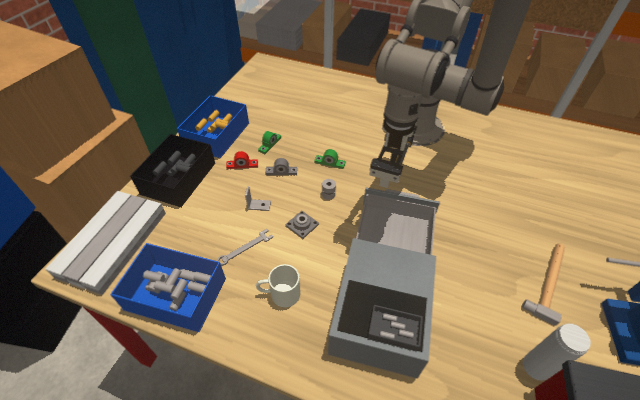

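View pics/side0.png

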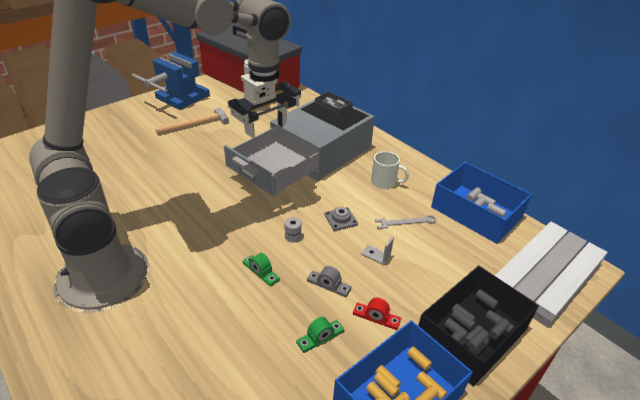

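View pics/wrist0.png

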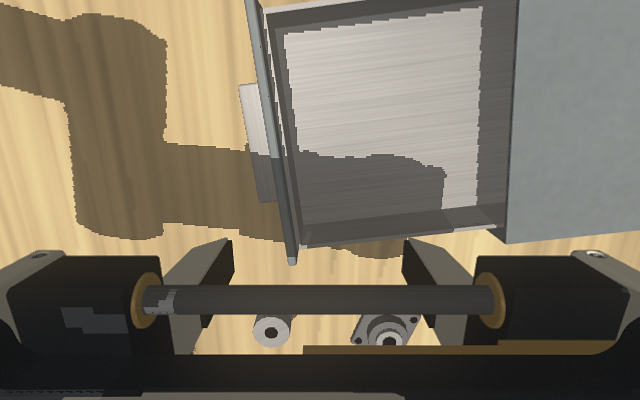

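The grey bearing is at scene (281,168) and side (329,281), with green and red lookalikes around it. The open drawer is at scene (400,220) and side (272,165). I'll enlarge these areas to get precise pixels.

```bash
cat > h.py <<'E'
import cv2,numpy as np
def KD(c):
    f=200/np.tan(np.radians(c["fovy"])/2)
    return np.array([[f,0,c["cx"]],[0,f,c["cy"]],[0,0,1.]]),np.array(c["distortion"],float)
def ray(c,uv):
    K,D=KD(c); p=cv2.undistortPoints(np.array([[uv]],float),K,D)[0,0]
    R=np.array(c["R"]);t=np.array(c["t"]); return -R.T@t, R.T@np.array([p[0],p[1],1])
def onz(c,uv,z):
    o,d=ray(c,uv); return o+d*(z-o[2])/d[2]
def tri(l):
    A=np.zeros((3,3));b=np.zeros(3);os=[]
    for c,uv in l:
        o,d=ray(c,uv);d/=np.linalg.norm(d);P=np.eye(3)-np.outer(d,d);A+=P;b+=P@o;os.append((o,d,P))
    X=np.linalg.solve(A,b); return X,[np.linalg.norm(P@(X-o)) for o,d,P in os]
def proj(c,X):
    K,D=KD(c); return cv2.projectPoints(np.array([X],float),cv2.Rodrigues(np.array(c["R"]))[0],np.array(c["t"],float),K,D)[0][0,0]
def crop(c,x0,y0,x1,y1,s,fn):
    cv2.imwrite(fn,cv2.resize(c["image"][y0:y1,x0:x1,::-1],None,fx=s,fy=s,interpolation=cv2.INTER_NEAREST))
E
python3 - <<'E'
import pickle;from h import *
d=pickle.load(open("c0.pkl","rb"))
a=cv2.resize(d["scene"]["image"][145:190,255:310,::-1],None,fx=7,fy=7,interpolation=0)
b=cv2.resize(d["side"]["image"][255:305,300:355,::-1],None,fx=7,fy=7,interpolation=0)
m=np.zeros((350,780,3),np.uint8);m[:315,:385]=a;m[:350,390:775]=b
cv2.imwrite("pics/b0.png",m)
a=cv2.resize(d["scene"]["image"][180:270,345:445,::-1],None,fx=4,fy=4,interpolation=0)
b=cv2.resize(d["side"]["image"][130:200,220:325,::-1],None,fx=4,fy=4,interpolation=0)
m=np.zeros((590,430,3),np.uint8)
m=np.zeros((360,800,3),np.uint8);m[:,:400]=a;m[:280,400:800]=b[:,:400]
cv2.imwrite("pics/d0.png",m)
E
```

```text
(no output)
```

View pics/b0.png

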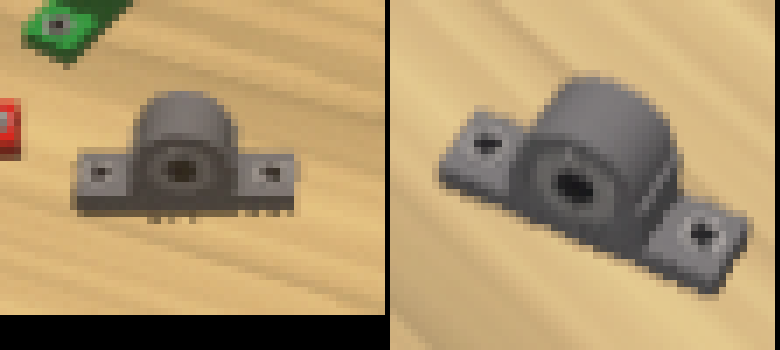

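View pics/d0.png

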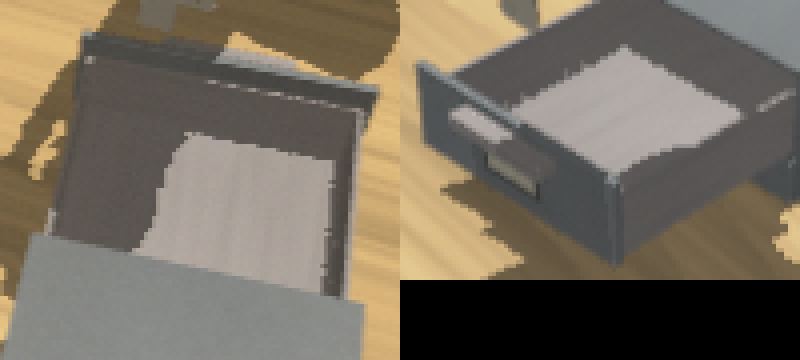

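```bash
python3 - <<'E'
import pickle;from h import *
d=pickle.load(open("c0.pkl","rb"));S,D,W=d["scene"],d["side"],d["wrist"]
np.set_printoptions(precision=4,suppress=True)
P=lambda x,y,x0,y0,s:(x/s-.5+x0,y/s-.5+y0)
h=[]
for c,p in [(S,P(101,171,255,145,7)),(S,P(270,171,255,145,7)),(D,P(98,143,300,255,7)),(D,P(313,234,300,255,7))]:
    X=onz(c,p,.012);h.append(X);print(p,X)
for a,b in [(0,1),(2,3)]:
    e=h[b]-h[a];print("mid",(h[a]+h[b])/2,np.linalg.norm(e),np.arctan2(e[1],e[0]))
print("shaft centre tri", tri([(S,P(182,168,255,145,7)),(D,P(185,186,300,255,7))]))
print("panel corners z .122")
for n,c,p in [("sideL",D,P(18,62,220,130,4)),("sideR",D,P(213,176,220,130,4)),("sceneL",S,P(84,33,345,180,4)),("sceneR",S,P(377,91,345,180,4)),("wristnear",W,(291,262)),("wrist pull far",W,(239,85)),("wrist pull near",W,(261,201))]:
    print(n,onz(c,p,.122 if 'pull' not in n else .113))
print("side pull corners z .113")
for p in [(50,108),(110,141)]: print(onz(D,P(*p,220,130,4),.113))
E
```

```text
(268.92857142857144, 168.92857142857142) [ 0.4433 -0.4258  0.012 ]
(293.07142857142856, 168.92857142857142) [ 0.4116 -0.347   0.012 ]
(313.5, 274.92857142857144) [ 0.4133 -0.3445  0.012 ]
(344.2142857142857, 287.92857142857144) [ 0.4449 -0.4241  0.012 ]
mid [ 0.4274 -0.3864  0.012 ] 0.08494864065850667 1.9540907911678906
mid [ 0.4291 -0.3843  0.012 ] 0.0856305651374513 -1.1927533295837573
shaft centre tri (array([ 0.4252, -0.3846,  0.0144]), [np.float64(0.00433344028322985), np.float64(0.004333440283229907)])
panel corners z .122
sideL [0.4713 0.1483 0.122 ]
sideR [ 0.5013 -0.0587  0.122 ]
sceneL [ 0.5017 -0.0632  0.122 ]
sceneR [0.4769 0.1514 0.122 ]
wristnear [ 0.4996 -0.0597  0.122 ]
wrist pull far [0.4613 0.092  0.113 ]
wrist pull near [ 0.4737 -0.0045  0.113 ]
side pull corners z .113
[0.4637 0.0934 0.113 ]
[0.475  0.0313 0.113 ]
```

The bolt holes from both views agree: the bearing is at about (0.428, -0.385) with its foot along yaw 1.95, and the spacing is 85 mm. The pull is at about (0.468, 0.043), with the drawer axis at about yaw 0.125. I'll move above the bearing.

```bash
python3 -m creep '[0.7,-0.012,-0.048,0,0.048, 0.7,-0.012,-0.048,0,0.048, 0.7,-0.012,-0.048,0,0.048, 0.7,-0.012,-0.048,0,0.048, 0.7,-0.012,-0.048,0,0.048, 0.7,-0.012,-0.048,0,0.048, 0.7,-0.012,-0.048,0,0.048, 0.7,-0.012,-0.048,0,0.048, 0.7,0,0,0,0]' 30
python3 - <<'E'
from cell import *
from h import *
import pickle
c=read_camera("wrist");pickle.dump(c,open("c1.pkl","wb"));cv2.imwrite("pics/w1.png",c["image"][:,:,::-1])
print(telemetry.observe()["tool_pos"],telemetry.observe()["tool_rot"]); print(proj(c,[.428,-.385,.054]))
E
```

```text
time: 1.27
tool_pos: [0.4233, -0.3943, 0.2483]
tool_rot: [-3.138, -0.004, 1.971]
contact_force: [-0.1, 1.2, -0.3]
opening: 0.0639
[ 0.42378468 -0.39259018  0.24836998] [-3.13871989 -0.00465236  1.97160063]
[326.67978044 175.46485446]
```

View pics/w1.png

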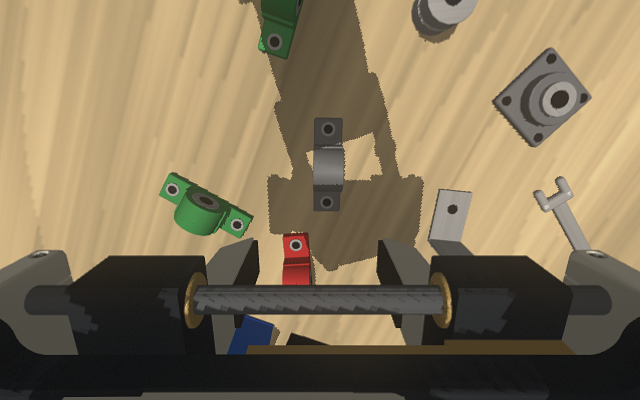

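The wrist view shows the bearing at (328,165), with its bolt holes at (328,128) and (327,202) and the foot nearly aligned with the jaws.

```bash
python3 - <<'E'
from h import *
import pickle
c=pickle.load(open("c1.pkl","rb"))
a=onz(c,(328,128.5),.012);b=onz(c,(326.5,202),.012);e=a-b
print(a,b,(a+b)/2,np.linalg.norm(e),np.arctan2(e[1],e[0]))
E
```

```text
[ 0.41259176 -0.34310856  0.012     ] [ 0.44537234 -0.42325528  0.012     ] [ 0.42898205 -0.38318192  0.012     ] 0.08659136316214594 1.959043267441758
```

```bash
python3 -m creep '[0.7,0.0045,0.008,-0.03,-0.016, 0.7,0,0,-0.04,0, 0.7,0,0,-0.04,0, 0.7,0,0,-0.03,0, 0.7,0,0,0,0]'; python3 - <<'E'
from cell import *
s=telemetry.observe();print(s["tool_pos"],s["tool_rot"])
E
```

```text
time: 1.95
tool_pos: [0.4304, -0.3776, 0.1056]
tool_rot: [-3.14, -0.006, 1.958]
contact_force: [-0.6, -0.4, -0.6]
opening: 0.0642
[ 0.43036662 -0.37764385  0.10561328] [-3.14026637 -0.00569811  1.95822993]
```

```bash
python3 -m creep '[0.7,-0.002,-0.007,0,-0.002, 0.7,0,0,-0.02,0, 0.7,0,0,-0.02,0, 0.7,0,0,-0.012,0, 0.7,0,0,0,0]'; python3 - <<'E'
from cell import *
s=telemetry.observe();print(s["tool_pos"],s["tool_rot"])
E
```

```text
time: 2.58
tool_pos: [0.432, -0.388, 0.0603]
tool_rot: [3.139, 0.007, 1.957]
contact_force: [0.0, 0.3, -0.3]
opening: 0.0644
[ 0.43195701 -0.38795311  0.06029672] [3.13861825 0.00702148 1.95741112]
```

```bash
python3 -m creep '[0.7,0,0,0,0, 0.7,0,0,0,0]'; python3 - <<'E'
from cell import *
s=telemetry.observe();print(s["tool_pos"],s["tool_rot"],s["qvel"])
c=read_camera("wrist")
import cv2;cv2.imwrite("pics/w2.png",c["image"][:,:,::-1])
E
```

```text
time: 2.82
tool_pos: [0.4326, -0.3888, 0.0621]
tool_rot: [3.138, 0.01, 1.957]
contact_force: [0.3, 0.1, -0.5]
opening: 0.0643
[ 0.43262566 -0.38883268  0.06214205] [3.13768479 0.00982084 1.95725092] [-0.00122542 -0.00857323 -0.0083059   0.00021037  0.00417069 -0.00139382]
```

View pics/w2.png

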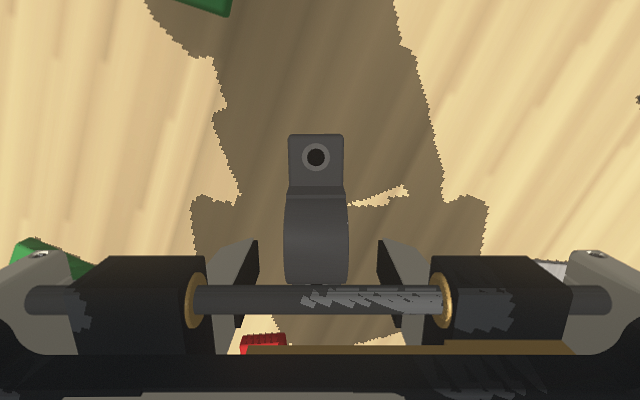

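The housing sits centred between the jaws at (316,235), with the foot aligned. I'll make a small correction, lower, and grip.

```bash
python3 -m creep '[0.7,-0.003,0.003,-0.008,0, 0.7,0,0,-0.008,0, 0.7,0,0,0,0]' 30; python3 -m creep '[0.7,0,0,0,0]'
```

```text
time: 3.25
tool_pos: [0.4293, -0.3855, 0.0453]
tool_rot: [3.138, 0.01, 1.957]
contact_force: [0.5, -0.7, 0.0]
opening: 0.0642
time: 3.38
tool_pos: [0.4293, -0.3855, 0.0451]
tool_rot: [3.138, 0.01, 1.957]
contact_force: [0.3, -0.1, 0.3]
opening: 0.0643
```

```bash
python3 -m creep '[0.2,0,0,0,0, 0.2,0,0,0,0, 0,0,0,0,0, 0,0,0,0,0, 0,0,0,0,0, 0,0,0,0,0]' 35; python3 -m creep '[0,0,0,0.02,0, 0,0,0,0.03,0, 0,0,0,0.04,0, 0,0,0,0.04,0, 0,0,0,0.04,0, 0,0,0,0,0]' 35;python3 - <<'E'
from cell import *
from h import *
c=read_camera("wrist")
cv2.imwrite("pics/w3.png",c["image"][:,:,::-1])
c=read_camera("side");crop(c,240,100,400,220,5,"pics/s3.png")
c=read_camera("side");cv2.imwrite("pics/s3.png",c["image"][:,:,::-1])
E
```

```text
time: 4.12
tool_pos: [0.4297, -0.3857, 0.0455]
tool_rot: [3.137, 0.011, 1.957]
contact_force: [1.3, -0.5, 0.0]
opening: 0.0317
time: 4.88
tool_pos: [0.4262, -0.382, 0.2145]
tool_rot: [-3.141, -0.003, 1.957]
contact_force: [0.1, -0.6, -3.9]
opening: 0.0315
```

View pics/w3.png

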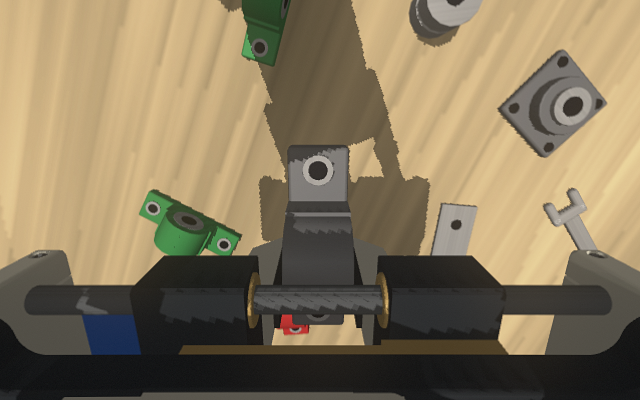

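View pics/s3.png

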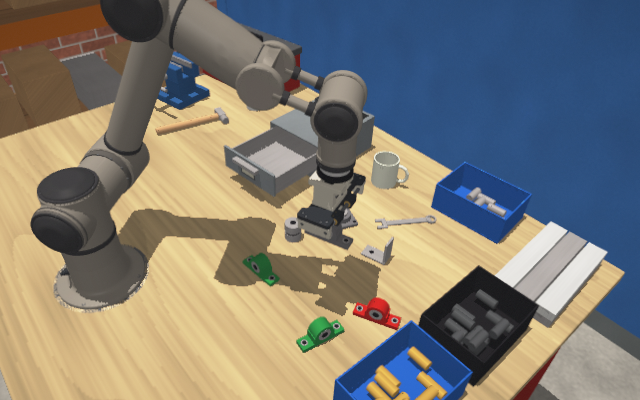

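The bearing is held square in the jaws (opening 31.5 mm) and the drawer is now clear of the arm. I'll refine the drawer position from the scene view.

```bash
python3 - <<'E'
from cell import *
from h import *
import pickle
c=read_camera("scene");s=read_camera("side");pickle.dump((c,s),open("c4.pkl","wb"))
crop(c,340,180,440,250,8,"pics/sc4.png")
crop(s,215,125,325,200,7,"pics/si4.png")
E
```

```text
(no output)
```

View pics/sc4.png

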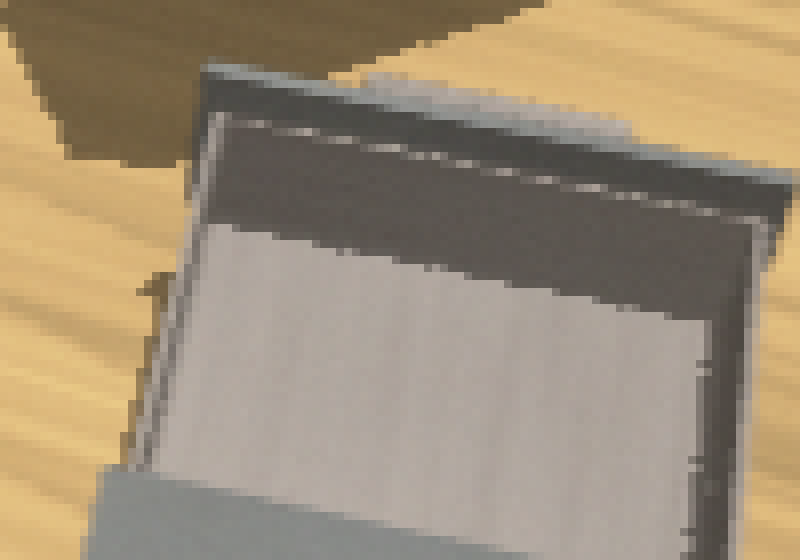

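View pics/si4.png

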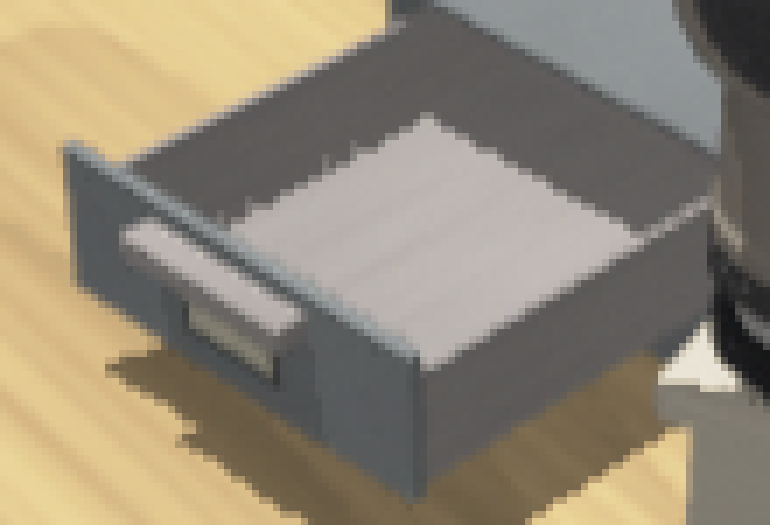

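```bash
python3 - <<'E'
from h import *
import pickle
np.set_printoptions(precision=4,suppress=True)
c,s=pickle.load(open("c4.pkl","rb")); W=pickle.load(open("c0.pkl","rb"))["wrist"]
P=lambda x,y,x0,y0,k:(x/k-.5+x0,y/k-.5+y0)
def pr(n,a,b):
    e=a-b; e=e if e[1]>0 else -e
    print(n,a,b,"mid",(a+b)[:2]/2,"len",np.linalg.norm(e),"yaw",np.arctan2(-e[0],e[1]))
A=lambda x,y,z:onz(c,P(x,y,340,180,8),z)
B=lambda x,y,z:onz(s,P(x,y,215,125,7),z)
pr("scene panel",A(203,64,.122),A(795,174,.122))
pr("side panel",B(65,145,.122),B(416,360,.122))
pr("scene pull",A(365,72,.113),A(632,121,.113))
pr("side pull",B(121,237,.113),B(292,330,.113))
pr("wrist pull",onz(W,(239,85),.113),onz(W,(261,202),.113))
print("unit roof left corner scene",A(105,465,.124))
pr("wrist unit roof", onz(W,(519,0),.124),onz(W,(506,243),.124))
print("inner front bottom floor edge right side", B(425,365,.122))
E
```

```text
scene panel [ 0.5015 -0.0652  0.122 ] [0.4729 0.1511 0.122 ] mid [0.4872 0.0429] len 0.2181706676290476 yaw 0.13133970190225144
side panel [0.4702 0.1477 0.122 ] [ 0.4971 -0.0699  0.122 ] mid [0.4837 0.0389] len 0.21918672023562805 yaw 0.12325133007590812
scene pull [ 0.4744 -0.0087  0.113 ] [0.4611 0.0904 0.113 ] mid [0.4677 0.0409] len 0.10003897713489977 yaw 0.13291730514750988
side pull [0.458  0.0857 0.113 ] [ 0.4766 -0.0127  0.113 ] mid [0.4673 0.0365] len 0.10013654044957501 yaw 0.18740374902749704
wrist pull [0.4613 0.092  0.113 ] [ 0.4737 -0.0054  0.113 ] mid [0.4675 0.0433] len 0.09823055748814571 yaw 0.12595553839076556
unit roof left corner scene [ 0.6898 -0.0414  0.124 ]
wrist unit roof [0.6662 0.1479 0.124 ] [ 0.6897 -0.0398  0.124 ] mid [0.678 0.054] len 0.1891436006440833 yaw 0.12455627093210458
inner front bottom floor edge right side [ 0.498  -0.0747  0.122 ]
```

```bash
python3 -m creep '[0,0.0145,0.0435,0.003,-0.026, 0,0.0145,0.0435,0.003,-0.026, 0,0.0145,0.0435,0.003,-0.026, 0,0.0145,0.0435,0.003,-0.026, 0,0.0145,0.0435,0.003,-0.026, 0,0.0145,0.0435,0.003,-0.026, 0,0.0145,0.0435,0,-0.026, 0,0.0145,0.0435,0,-0.026, 0,0.0145,0.0435,0,-0.026, 0,0,0,0,0, 0,0,0,0,0]' 35
```

```text
time: 6.5
tool_pos: [0.5523, 0.0248, 0.2114]
tool_rot: [-3.117, -0.027, 1.713]
contact_force: [-0.2, -0.3, -4.0]
opening: 0.0318
```

```bash
python3 -m creep '[0,0.010,0.015,0,-0.007, 0,0.010,0.015,0,-0.007, 0,0,0,0,0, 0,0,0,0,0, 0,0,0,0,0]' 35; python3 - <<'E'
from cell import *
from h import *
c=read_camera("wrist")
cv2.imwrite("pics/w5.png",c["image"][:,:,::-1])
import pickle;pickle.dump(c,open("c5.pkl","wb"))
print(telemetry.observe()["qvel"])
E
```

```text
time: 7.12
tool_pos: [0.5735, 0.0546, 0.2103]
tool_rot: [-3.115, -0.027, 1.694]
contact_force: [0.1, -0.4, -4.6]
opening: 0.0318
[-0.00109103 -0.0032977   0.00247161  0.00336106 -0.00106726  0.00039063]
```

View pics/w5.png

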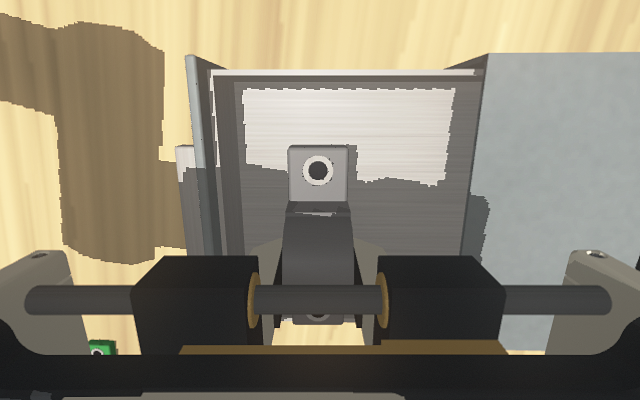

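Viewed from above, the bearing hangs between the front panel (x≈210) and the unit face (x≈480) and is square to the drawer. I'll lower it.

```bash
python3 -m creep '[0,-0.001,0,-0.025,0.004, 0,0,0,-0.03,0, 0,0,0,-0.025,0, 0,0,0,-0.015,0, 0,0,0,0,0, 0,0,0,0,0]' 35
```

```text
time: 7.92
tool_pos: [0.5735, 0.0531, 0.1155]
tool_rot: [-3.12, -0.026, 1.696]
contact_force: [-0.3, 0.3, -4.1]
opening: 0.0317
```

```bash
python3 -m creep '[0,0,0,-0.008,0, 0,0,0,-0.006,0, 0,0,0,0,0, 0,0,0,0,0]' 35; python3 - <<'E'
from cell import *
from h import *
c=read_camera("side");crop(c,215,80,345,180,6,"pics/s6.png")
c=read_camera("scene");crop(c,340,150,440,250,6,"pics/sc6.png")
E
```

```text
time: 8.43
tool_pos: [0.5745, 0.0531, 0.1024]
tool_rot: [-3.124, -0.025, 1.697]
contact_force: [-0.0, 1.0, -3.9]
opening: 0.0318
```

View pics/s6.png

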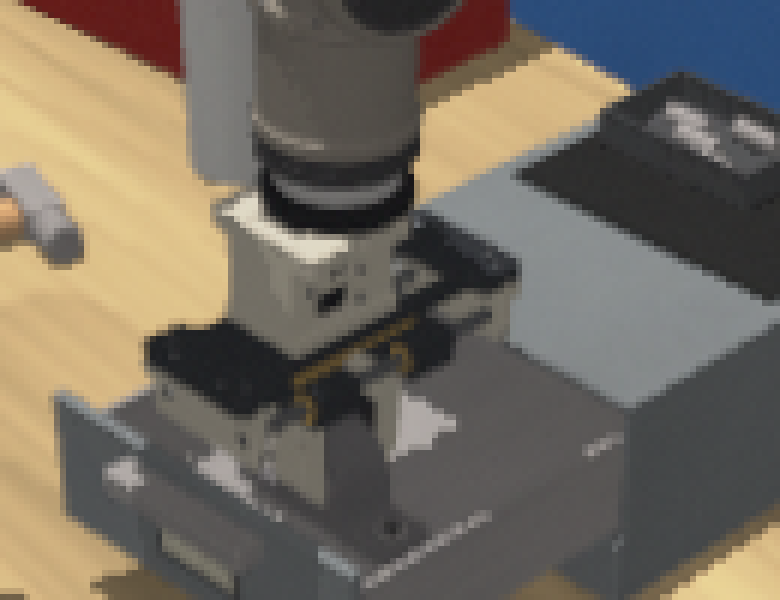

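The side view shows the bearing inside the drawer, with the gripper body above the front edge and clear of the unit roof. I'll lower gently until it touches.

```bash
python3 -m creep '[0,-0.0005,0,-0.004,0, 0,0,0,-0.002,0, 0,0,0,0,0]' 35; python3 -m creep '[0,0,0,-0.002,0, 0,0,0,0,0]' 35
```

```text
time: 8.9
tool_pos: [0.574, 0.0531, 0.0961]
tool_rot: [-3.124, -0.025, 1.697]
contact_force: [-0.3, -0.6, -5.5]
opening: 0.0315
time: 9.15
tool_pos: [0.5745, 0.0535, 0.0955]
tool_rot: [-3.126, -0.025, 1.697]
contact_force: [-0.8, 0.2, -4.5]
opening: 0.0321
```

```bash
python3 -m creep '[0,0,0,-0.0015,0, 0,0,0,0,0]' 35
```

```text
time: 9.4
tool_pos: [0.5751, 0.0537, 0.0951]
tool_rot: [-3.128, -0.025, 1.697]
contact_force: [-1.6, 0.0, -2.2]
opening: 0.032
```

```bash
python3 -m creep '[0,-0.0003,0,-0.0015,0, 0,0,0,0,0]' 35;python3 -m creep '[0,-0.0003,0,-0.0015,0, 0,0,0,0,0]' 35
```

```text
time: 9.65
tool_pos: [0.5752, 0.0541, 0.0946]
tool_rot: [-3.13, -0.025, 1.697]
contact_force: [-1.5, -0.2, -1.4]
opening: 0.0317
time: 9.9
tool_pos: [0.5755, 0.0545, 0.094]
tool_rot: [-3.132, -0.025, 1.697]
contact_force: [-1.5, 1.4, -1.4]
opening: 0.0317
```

```bash
python3 -m creep '[0,-0.0003,0,-0.001,0, 0,0,0,0,0]' 35; python3 -m creep '[0.4,0,0,0,0, 0.5,0,0,0,0, 0.5,0,0,0,0, 0.5,0,0,0,0]' 35
```

```text
time: 10.15
tool_pos: [0.5759, 0.0546, 0.094]
tool_rot: [-3.134, -0.025, 1.697]
contact_force: [-1.4, 0.0, 0.4]
opening: 0.0321
time: 10.65
tool_pos: [0.5762, 0.054, 0.0931]
tool_rot: [-3.134, -0.025, 1.697]
contact_force: [0.2, -0.5, -0.1]
opening: 0.0457
```

```bash
python3 -m creep '[0.55,0,0,0.01,0, 0.55,0,0,0.02,0, 0.55,0,0,0.03,0, 0.55,0,0,0.04,0, 0.55,0,0,0.04,0, 0.55,0,0,0.0,0]' 35; python3 - <<'E'
from cell import *
from h import *
import pickle
c=read_camera("wrist");cv2.imwrite("pics/w7.png",c["image"][:,:,::-1]);pickle.dump(c,open("c7.pkl","wb"))
c=read_camera("side");crop(c,215,120,345,200,6,"pics/s7.png")
E
```

```text
time: 11.4
tool_pos: [0.5759, 0.054, 0.2407]
tool_rot: [-3.136, -0.025, 1.697]
contact_force: [-0.4, 0.4, 0.1]
opening: 0.0502
```

View pics/w7.png

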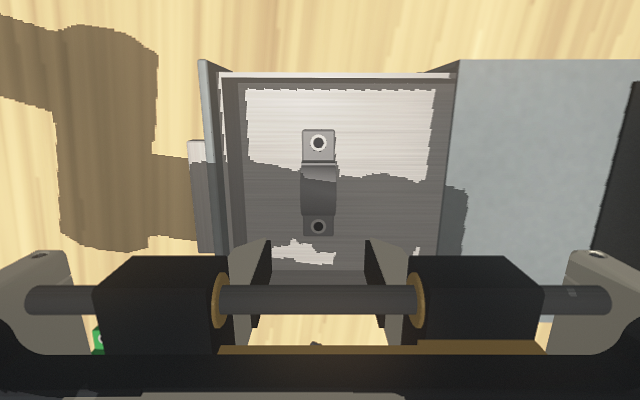

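View pics/s7.png

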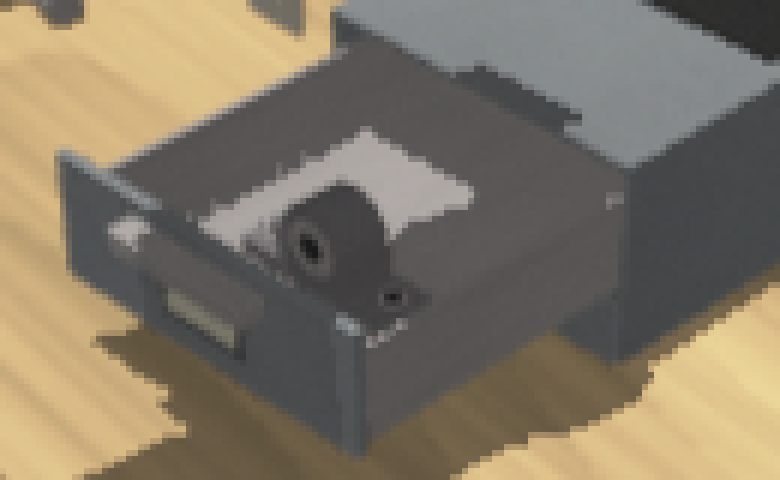

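The bearing stands upright on its foot in the drawer at wrist (318,185), clear of the walls. Next I'll shut the fingers, turn the gripper a quarter turn so it clears the roof items, and move in front of the pull.

```bash
python3 -m creep '[0,-0.018,-0.002,0.005,-0.174, 0,-0.018,-0.002,0,-0.174, 0,-0.018,-0.002,0,-0.174, 0,-0.018,-0.002,0,-0.174, 0,-0.018,-0.002,0,-0.174, 0,-0.018,-0.002,0,-0.174, 0,-0.018,-0.002,0,-0.174, 0,-0.018,-0.002,0,-0.174, 0,-0.014,-0.002,0,-0.174, 0,0,0,0,0, 0,0,0,0,0]' 30; python3 - <<'E'
from cell import *
from h import *
import pickle
c=read_camera("wrist");cv2.imwrite("pics/w8.png",c["image"][:,:,::-1]);pickle.dump(c,open("c8.pkl","wb"))
print(telemetry.observe()['qpos'])
E
```

```text
time: 12.88
tool_pos: [0.4033, 0.0362, 0.2273]
tool_rot: [-3.11, -0.006, 0.083]
contact_force: [1.0, -0.4, 0.8]
opening: 0.0004
[-0.12434292  0.14321672  1.86760273  0.03596385  1.13183916  1.34822538]
```

View pics/w8.png

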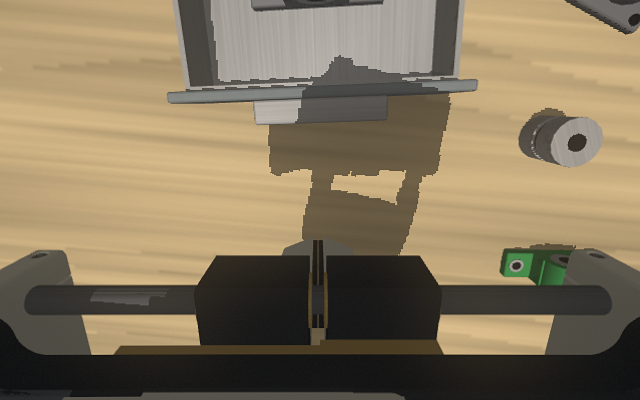

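The wrist view shows the pull's near edge from about (256,123) to (388,118), with the closed fingers in front of it.

```bash
python3 - <<'E'
from h import *
import pickle
c=pickle.load(open("c8.pkl","rb"))
a=onz(c,(256,122),.1);b=onz(c,(388,117.5),.1);e=a-b
a2=onz(c,(256,122),.113);b2=onz(c,(388,117.5),.113)
for p,q in((a,b),(a2,b2)): e=p-q;print(p,q,(p+q)/2,np.linalg.norm(e),np.arctan2(-e[0],e[1]))
E
```

```text
[0.46287615 0.09412161 0.1       ] [ 0.47508572 -0.00916953  0.1       ] [0.46898093 0.04247604 0.1       ] 0.10401025683555326 0.11765949198048153
[0.46383695 0.0913444  0.113     ] [ 0.47543898 -0.00680703  0.113     ] [0.46963796 0.04226869 0.113     ] 0.09883477153234795 0.11765949198048144
```

```bash
python3 -m creep '[0,0.005,0,-0.025,0.02, 0,0.005,0,-0.03,0.02, 0,0,0,-0.03,0, 0,0,0,-0.02,0, 0,0,0,0,0, 0,0,0,0,0]' 30
```

```text
time: 13.68
tool_pos: [0.417, 0.0363, 0.1189]
tool_rot: [-3.11, -0.008, 0.136]
contact_force: [0.6, 0.1, -0.6]
opening: 0.0009
```

```bash
python3 -m creep '[0,0.01,0.001,-0.004,-0.005, 0,0.01,0.001,-0.001,-0.004, 0,0.006,0.001,0,0, 0,0,0,0,0]' 30; python3 -m creep '[0,0.006,0.001,0,0, 0,0.006,0.001,0,0, 0,0.006,0.001,0,0]'
```

```text
time: 14.18
tool_pos: [0.447, 0.0394, 0.1156]
tool_rot: [-3.111, -0.013, 0.127]
contact_force: [0.1, -0.7, 1.2]
opening: 0.0004
time: 14.55
tool_pos: [0.4647, 0.0425, 0.1155]
tool_rot: [-3.111, -0.01, 0.128]
contact_force: [-1.6, -1.5, -0.0]
opening: 0.0003
```

Contact at about 2 N. I'll push in gently along the drawer axis.

```bash
python3 -m creep '[0,0.007,0.001,0,0, 0,0.008,0.001,0,0, 0,0.009,0.001,0,0, 0,0.01,0.001,0,0, 0,0.01,0.001,0,0, 0,0.01,0.001,0,0, 0,0.01,0.001,0,0, 0,0.01,0.001,0,0, 0,0.008,0.001,0,0, 0,0.006,0.001,0,0, 0,0.003,0,0,0]' 30
```

```text
time: 15.92
tool_pos: [0.5618, 0.0538, 0.115]
tool_rot: [-3.11, -0.008, 0.128]
contact_force: [-3.6, 1.2, 1.3]
opening: 0.0006
```

```bash
python3 -m creep '[0,0.006,0.001,0,0, 0,0.008,0.001,0,0, 0,0.009,0.001,0,0, 0,0.009,0.001,0,0, 0,0.009,0.002,0,0, 0,0.008,0.001,0,0, 0,0.006,0.001,0,0, 0,0.004,0.001,0,0, 0,0.002,0,0,0]' 30; python3 - <<'E'
from cell import *
from h import *
c=read_camera("side");crop(c,215,60,375,180,5,"pics/s9.png")
E
```

```text
time: 17.05
tool_pos: [0.6271, 0.0629, 0.1147]
tool_rot: [-3.11, -0.008, 0.128]
contact_force: [-1.9, 1.1, 1.2]
opening: 0.0002
```

View pics/s9.png

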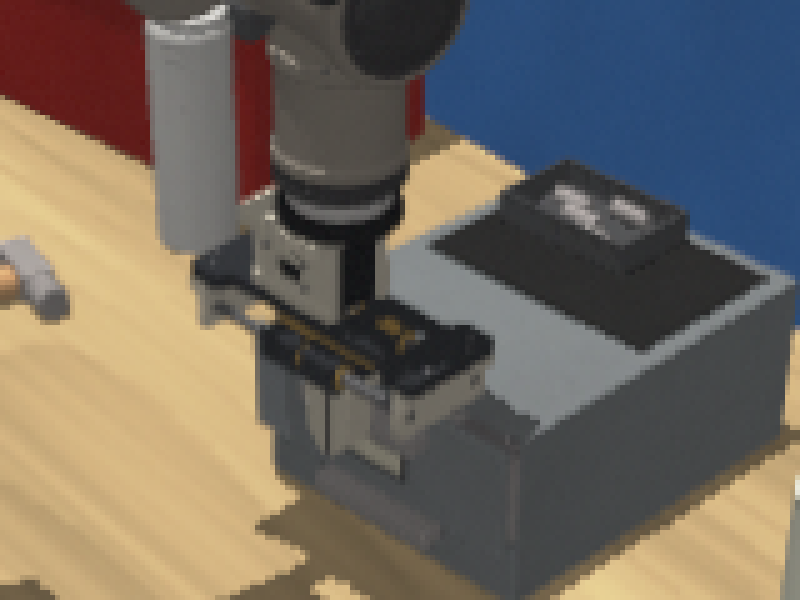

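The drawer is nearly shut. I'll use short pushes until the force rises at the stop.

```bash
python3 -m creep '[0,0.004,0.0005,0,0, 0,0.004,0.0005,0,0, 0,0,0,0,0]'; python3 -m creep '[0,0.004,0.0005,0,0, 0,0.004,0.0005,0,0, 0,0,0,0,0]'
```

```text
time: 17.48
tool_pos: [0.6359, 0.0639, 0.1148]
tool_rot: [-3.111, -0.009, 0.128]
contact_force: [0.4, -0.3, -1.0]
opening: 0.0006
time: 17.85
tool_pos: [0.6394, 0.0644, 0.1149]
tool_rot: [-3.11, 0.004, 0.128]
contact_force: [-0.1, 0.2, 0.4]
opening: 0.0003
```

```bash
python3 -m creep '[0,0.004,0.0005,0,0]'; python3 -m creep '[0,0.004,0.0005,0,0]';  python3 -m creep '[0,0.004,0.0005,0,0]'; python3 - <<'E'
from cell import *
from h import *
c=read_camera("side");crop(c,250,100,375,180,6,"pics/s10.png")
c=read_camera("scene");crop(c,330,180,440,260,6,"pics/sc10.png")
E
```

```text
time: 17.98
tool_pos: [0.64, 0.0645, 0.1149]
tool_rot: [-3.11, 0.013, 0.128]
contact_force: [-25.6, -5.3, 16.2]
opening: 0.0003
time: 18.1
tool_pos: [0.64, 0.0645, 0.1151]
tool_rot: [-3.11, 0.023, 0.129]
contact_force: [-19.9, -3.1, 12.0]
opening: 0.0006
time: 18.23
tool_pos: [0.6401, 0.0645, 0.1152]
tool_rot: [-3.109, 0.034, 0.129]
contact_force: [-18.8, -3.0, 10.2]
opening: 0.0006
```

View pics/s10.png

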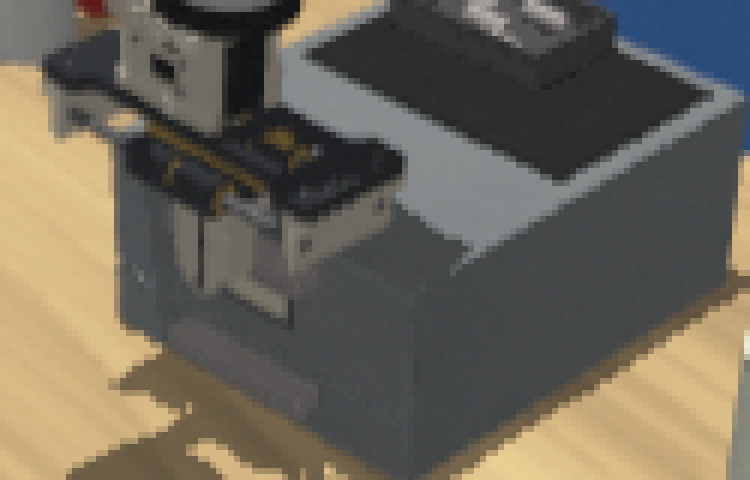

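View pics/sc10.png

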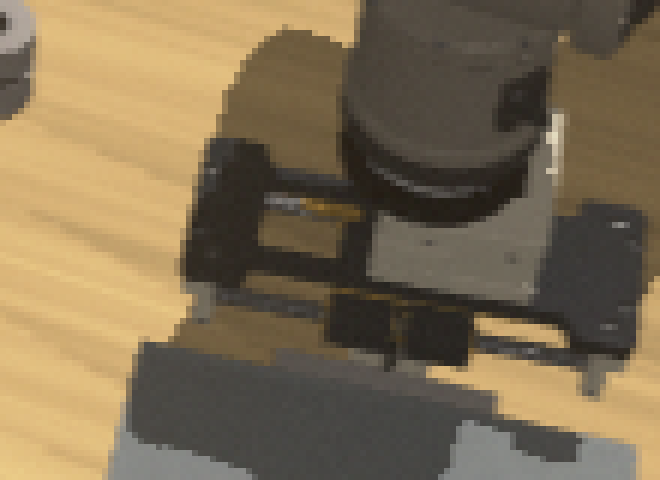

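The tool stopped moving at x = 0.640 while the force rose to 26 N, so the drawer is at its stop with the front flush. I'll back straight off.

```bash
python3 -m creep '[0,-0.008,-0.001,0,0, 0,-0.015,-0.002,0,0, 0,-0.02,-0.0025,0,0, 0,-0.03,-0.004,0.01,0, 0,-0.03,-0.004,0.04,0, 0,-0.03,-0.004,0.04,0, 0,-0.03,-0.01,0.04,0, 0,0,-0.03,0,0, 0,0,-0.03,0,0, 0,0,0,0,0, 0,0,0,0,0]'; python3 - <<'E'
from cell import *
from h import *
import pickle
d={n:read_camera(n) for n in("side","scene","wrist")};pickle.dump(d,open("c11.pkl","wb"))
crop(d["side"],250,90,380,190,6,"pics/s11.png")
crop(d["scene"],325,180,445,270,6,"pics/sc11.png")
cv2.imwrite("pics/sf11.png",d["side"]["image"][:,:,::-1])
E
```

```text
time: 19.7
tool_pos: [0.4784, -0.0238, 0.2518]
tool_rot: [-3.112, 0.011, 0.13]
contact_force: [0.4, 0.8, -0.7]
opening: 0.0006
```

View pics/s11.png

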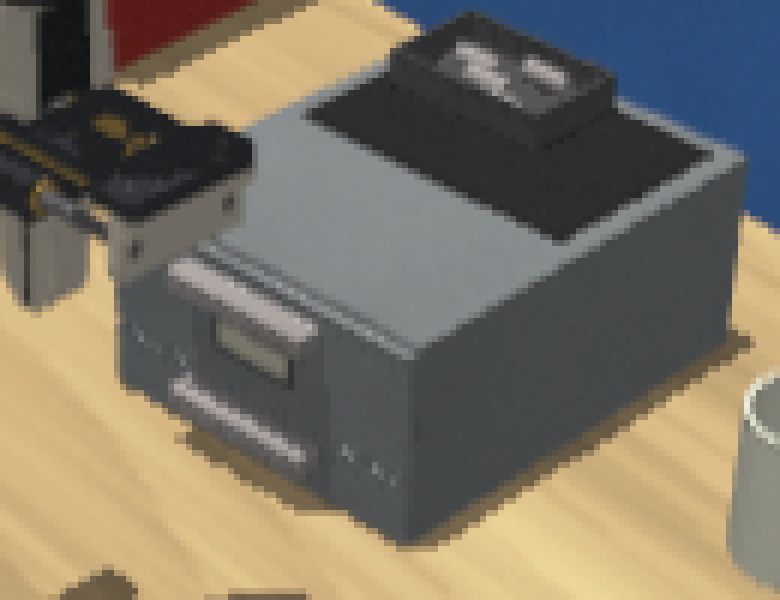

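View pics/sc11.png

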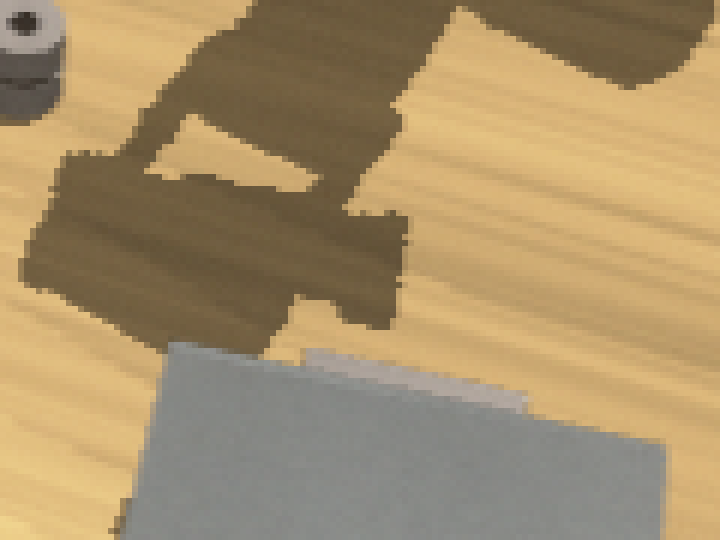

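View pics/sf11.png

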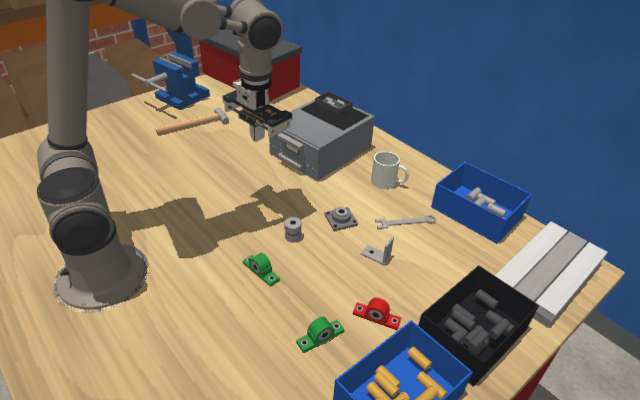

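The drawer looks flush and the robot is clear. As a last check I'll compare the upper and lower pulls, which should share one vertical plane.

```bash
python3 - <<'E'
from h import *
import pickle
s=pickle.load(open("c11.pkl","rb"))["side"]
B=lambda x,y,z:onz(s,(x/6-.5+250,y/6-.5+90),z)
n=np.array([.992,.125,0])
for nm,a,b in(("up",B(170,270,.113),B(306,334,.113)),("low",B(172,386,.037),B(303,455,.037))):
    m=(a+b)/2;print(nm,m,m@n,np.linalg.norm(a-b),a@n,b@n)
E
```

```text
up [0.65251296 0.06113307 0.113     ] 0.6549344936872945 0.09330726943948052 0.6516702759508662 0.6581987114237228
low [0.65282319 0.0626417  0.037     ] 0.6554308182219644 0.09523549181053745 0.6534967552535872 0.6573648811903415
```

The two pulls agree to 0.5 mm along the drawer axis, so the drawer is fully shut.

```bash
python3 -c "
from cell import workorder;print(workorder.hand_in())"
```

```text
the job is handed in; nothing more can be done
None
```

I picked up the grey bearing, lowered it onto the upper drawer's floor until it touched, let go and pushed the drawer shut at the pull. The job was handed in at about 20 s of the 51 s allowed.

- **Bearing:** after release, the wrist and side views showed it standing upright on its foot, clear of the drawer walls. It can't be seen with the drawer shut, so I couldn't check it again after the push. I pushed at about 0.08 m/s to avoid tipping it.
- **Drawer:** it travelled about 0.178 m. At the end the tool stopped moving and the force reached about 31 N at the wrist (the largest reading I saw). After I backed off, the upper pull lined up with the lower one to within 0.5 mm.
- **Robot:** it is clear and touching nothing, and nothing fell off the bench.
- **Readings that disagreed:** the tool was tilted by about 0.025 rad while placing, so I pressed the foot lightly against the floor before opening the jaws. One bearing height check, from its shaft hole in two views, was unreliable because each camera sees a different face. I used the bolt holes instead, and all three cameras agreed on those to about 3 mm.

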